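# Clear the cash box and hold its lid open

### The arm

A 6-joint arm with a two-finger parallel gripper is mounted at the origin on a cart in front of the work surface, level with it; the furniture and walls round the work are solid. World frame = base frame: x ahead of the robot, y to its left, z up, the work surface at z = 0. Lengths are in mm, angles in rad, forces in N, time in s.
With the tool pointing down it reaches from about 350 to 875 mm from the base axis. Payload 4.2 kg.
Tool frame: the origin (TCP) lies midway between the tips of the shut fingers; the grasp point (between the pads) lies 19 mm behind it; z points along the fingers, y is the line along which they close (so a half turn about z gives the same grasp; the last joint's range is limited). The gripper opens to 85 mm and grips with 20 to 120 N. Pads are 22 mm wide; open, the fingers measure 114 mm over their backs; the gripper's body (76 mm by 85 mm) begins 54 mm behind the grasp point. The pads swing forward as they close: fully open they stand 13 mm farther back than shut.
Start: joints at [-0.979, 0.385, 0.008, 0, -1.194, -0.259], TCP at [204.197, -590.68, 231.312] pointing down, gripper open.
Joint ranges: [-3.14, 3.14], [-1.21, 2.06], [-1.07, 1.41], [-3.16, 2.05], [-2.99, -0.16], [-3.1, 3.1]. Speed limits (rad/s): [2.79, 2.79, 3.14, 3.14, 3.14, 3.14].

### API

Orientations are given as a unit quaternion [x, y, z, w].
In Python, from bench import read_state, get_image, job_done gives the robot as it stands.
- The arm moves only by the shell command python3 -m jog 'ROWS'. ROWS is JSON, a list of rows, each a list of 3 entries, a list of its own where there are three numbers: the shift along the world's x, y, z scaled (see below), then the turn, a rotation vector about the world's x, y, z scaled (see below), then the gripper's target within -1 to 1 (shut at 1, half-way at 0, fully open at -1). In form: [[[x, y, z], [wx, wy, wz], claw], ...]. A call has 1 to 20 rows; each row is the pose to reach, as a shift and turn from the pose commanded when the call began; what a row does not reach only later rows make up. The controller multiplies each number of a shift by 10 cm and each number of a turn by 120 degrees. A row lasts 1/10 s, in which the tool goes at most 50 mm and 8.59 degrees, less where a joint would pass 70% of its speed; a pose out of reach is approached as far as the arm can. A call with a number of a shift or a turn outside -1 to 1 is refused whole. A call with a gripper value outside its range is refused whole. The fingers move at their own pace and stop on an object; the grip force is fixed at half the most. Time passes only in rows, so rows that repeat a pose let the fingers close. It gives the time, the measured TCP pose, the force, the opening and the grip force at its end, in the units of the state.
- read_state(): the state, without advancing time (a new reading comes with each control period).
- get_image(name): name is "scene" or "top"; returns a dict with "frame" (420x560x3 uint8, red, green, blue), "range_z" (420x560 float32, mm along the optical axis (not along the pixel's ray), 0 where there is no reading), "fx", "fy", "cx", "cy" (pixels), "R" (3x3) and "t" (3): a world point X has camera coordinates R X + t. Camera axes: x right, y down, z forward; pixel columns grow to the right and rows downward; lengths in mm; the calibration is good to about 2 mm. A picture is of the moment at which its call begins.
- job_done(): hands the job in; it is judged then, once.
The state is a dict: "clock": time; "joints": joint angles; "joint_vel": joint speeds; "joint_efforts": joint torques, N m; "position": TCP position; "ee_rot": TCP orientation; "contact_force": force on the tool from outside, world axes, zero at the start; "wrist_torque": the same for the moment, N m; "gripper_width": finger opening in mm; "grasp_force": force on a finger pad.
Only numpy, scipy, OpenCV 4.12 (cv2) and the standard library are available. Lean on these libraries where they do the work, as an engineer would, in place of code of your own. Each camera call takes 0.05 s, during which the arm holds its last target. There are 200 camera calls.

### The job

I need both hands to get at the cash box: take the date stamp off its lid and stand it upright on top of the closed ink pad, then let go of it. After that lift the lid of the cash box to about 60 degrees open and keep holding it there (it springs shut if let go; finish while still holding it, with nothing else propping it). Leave the coin roll, the tape and the spectacles where they are.

Things in the scene. Friction and masses are not known exactly. Their poses are not given: they have to be found in the camera images.
- cash_box: Grey steel cash box, screwed to the desk, 130 deep (x) by 160 wide (y) by 81 mm high with its lid shut. Origin: centre of its underside; x points from its front (the side with the lock and the lid's pull bar) to its back (hinge side), z up.
- cash_lid (a joint): Opening angle of the cash box lid in rad: 0 shut, lying level, grows as the front of the lid rises; 60 degrees is 1.047; stops at 1.9. The lid weighs about 0.3 kg and a light spring and its weight close it from every angle up to upright; holding it by the bar takes under 5 N.
- lid_hinge (a point): Middle of the lid's hinge line on the back rim of the cash box, 66 mm behind the box's centre and 76 mm above the desk. Axes as those of the cash box; the hinge line runs along y. Does not move with the lid.
- lid_bar (a point): Centre of the steel pull bar of the lid: a round bar 10 mm thick, 72 mm long, parallel to the hinge line, carried by two arms 84 mm apart in front of the lid's front edge, with a clear gap of 36 mm between the bar and the lid. It lies 175 mm from the hinge line, at the same height as it when the lid is shut (76 mm above the desk), and moves with the lid on a circle about the hinge line. The lid's outer face is 5 mm above the plane of bar and hinge line.
- stamp_mid (a point): Self-inking date stamp standing upright on the cash box lid, 30 (x) by 46 (y) by 74 mm high, 85 g. This point is its centre, 37 mm above its underside; z up along the stamp. Its red grip, the top 34 mm, is 28 mm (x) by 44 mm (y); the foot is 30 by 46 mm.
- ink_pad: Flat closed ink pad tin, loose on the desk, 83 (x) by 116 (y) by 20 mm high; its lid stays shut (not the open one in the far left corner of the desk). Origin: centre of its underside; its top is 20 mm above that.
- coin_roll: Bystander: paper-wrapped coin roll standing on the desk, 26 mm across, 52 mm high. Origin: centre of its underside.
- tape: Bystander: roll of brown packing tape lying flat on the desk, 93 mm across, 48 mm high. Origin: centre of its underside.
- spectacles: Bystander: pair of spectacles lying on the desk, 141 by 142 by 42 mm high. Origin: centre of its underside.
There are look-alikes about, which are no part of the job. There is more than one size of the ink_pad; the job needs the larger.

How it is judged:
By the outcome, as a careful person would: the job done as asked, in the order asked, and still so for the second after the job is handed in, while the arm keeps its last pose, push and grip.
It also fails if it takes over 51 s, if anything falls off the work surface, if the arm or the gripper's body presses on something with over 40 N, if the wrist force passes 120 N, or if a joint passes its speed limit or range.

## Working session

There is one attempt and no reset: what is moved stays moved. The work goes in short steps, Python scripts to look and compute and a shell command to move; the robot and the scene stay as the last step left them, time stands still between calls to the robot, and variables do not carry over. Pictures are saved under pics/ and viewed, at most 10 in all, crops included, and the job is handed in when it is done.

```bash
mkdir -p pics
cat > h.py <<'E'
import numpy as np,cv2
from bench import read_state,get_image,job_done
def cloud(im):
    z=im["range_z"];v,u=np.mgrid[:z.shape[0],:z.shape[1]]
    c=np.stack([(u-im["cx"])/im["fx"]*z,(v-im["cy"])/im["fy"]*z,z],-1)
    P=(c-im["t"])@im["R"]
    P[z<=0]=np.nan
    return P
def save(im,n,crop=None,s=1):
    f=im["frame"][:,:,::-1]
    if crop: a,b,c,d=crop;f=f[b:d,a:c]
    cv2.imwrite("pics/"+n,cv2.resize(f,None,fx=s,fy=s,interpolation=cv2.INTER_CUBIC))
E
python3 - <<'E'
from h import *
import pickle
A=get_image("top");B=get_image("scene");pickle.dump((A,B),open("im.pkl","wb"))
save(A,"top1.png",s=1.4);save(B,"scene1.png",s=1.4)
for i in(A,B):print(i["fx"],(-i["R"].T@i["t"]).round(),i["R"].round(2).tolist())
print(read_state())
E
```

```text
394.60368218904176 [ 376.  -13. 1314.] [[-0.0, -1.0, 0.02], [-0.99, -0.0, -0.15], [0.15, -0.02, -0.99]]
428.92695392362526 [-267. -531.  722.] [[0.54, -0.84, 0.02], [-0.44, -0.31, -0.84], [0.71, 0.45, -0.54]]
{'clock': 0.1, 'joints': array([-9.79419368e-01,  3.85487388e-01,  6.74777277e-03, -4.21127381e-04,
       -1.19398311e+00, -2.58594028e-01]), 'joint_vel': array([-0.0014145 , -0.00257867,  0.00401959,  0.00072841, -0.00010779,
       -0.00090403]), 'joint_efforts': array([ 1.03764021e-03, -3.93320203e+01,  1.88929367e+01,  4.19792935e+00,
       -2.60683235e-03,  4.86967735e-06]), 'position': array([ 204.01048505, -590.2149208 ,  230.32259615]), 'ee_rot': array([-1.65548064e-01,  9.86201233e-01,  9.58213812e-04, -2.18828523e-04]), 'contact_force': array([-0.71684986, -0.24452737, -0.63117798]), 'wrist_torque': array([-4.33565903e-05, -5.57475843e-03,  1.38581853e-02]), 'grasp_force': 0.0, 'gripper_width': 85.30043299537466}
```

View pics/top1.png

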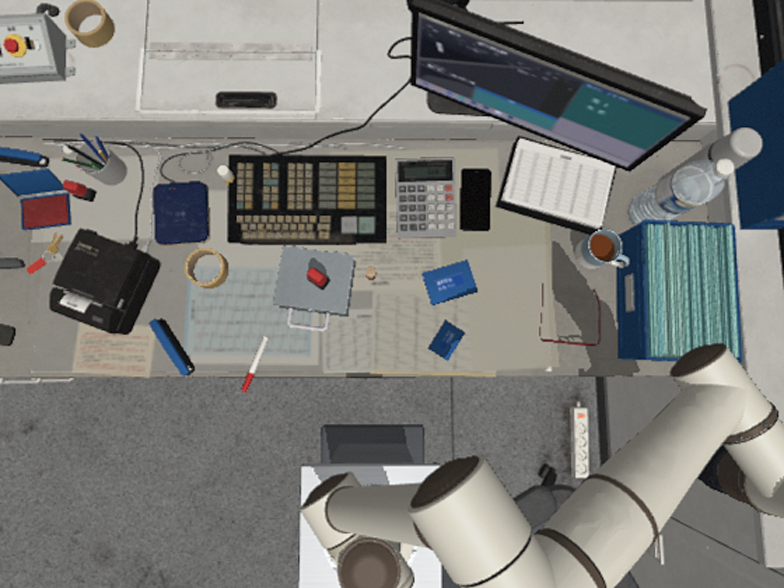

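View pics/scene1.png

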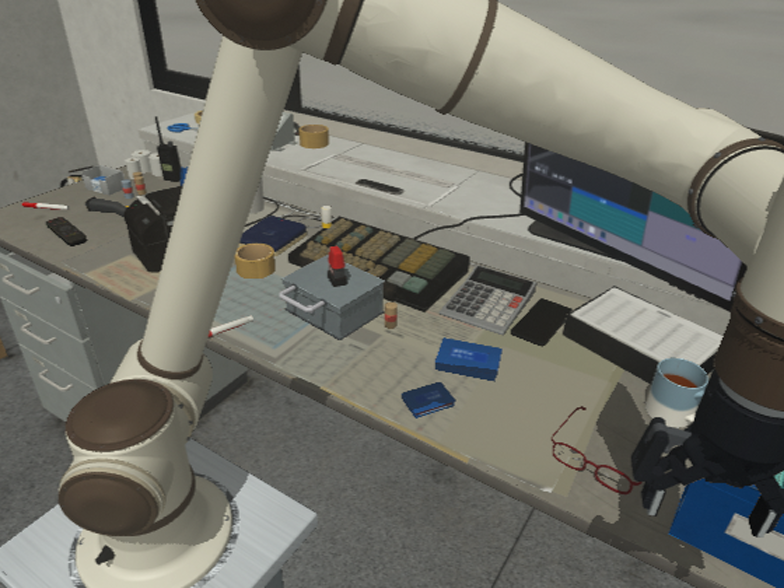

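Top view, 560-px pixels: the stamp's red grip is at (227,199) on the grey box at (224,200), with its bar at (220,229). The coin roll is at (265,194), the tape at (147,190) and the spectacles at (407,223).
Candidates for the pad: larger blue (321,201), smaller blue (319,243), open one far left (32,150). I choose (321,201).
Candidates for the stamp: on the lid (227,199), and a red item by the open pad at (55,135). I choose (227,199).

Run:
```python
from h import *
import pickle
A,B=pickle.load(open("im.pkl","rb"))
save(A,"crop1.png",(180,160,360,270),4)
P=cloud(A);f=A["frame"].astype(int);r,g,b=f[...,0],f[...,1],f[...,2]
roi=np.zeros(r.shape,bool);roi[165:265,185:355]=1
def rep(n,m):
    Q=P[m];Q=Q[~np.isnan(Q).any(1)]
    rect=cv2.minAreaRect(Q[:,:2].astype(np.float32))
    print(n,len(Q),"rect",np.round(rect[0],1),np.round(rect[1],1),round(rect[2],1),"z",np.percentile(Q[:,2],[2,50,98]).round(1),"mean",Q.mean(0).round(1))
rep("stamp grip",roi&(r>130)&(g<90)&(b<90)&(P[...,2]>110))
rep("stamp any>95",roi&(P[...,2]>95))
u=np.mgrid[:420,:560][1];v=np.mgrid[:420,:560][0]
rep("lid",roi&(abs(P[...,2]-81)<5)&(u<255)&(v<224))
rep("bar",roi&(P[...,2]>60)&(P[...,2]<95)&(u<255)&(v>=222))
bl=roi&(b>r+40)&(u>290)
rep("bigpad",bl&(v<220)&(P[...,2]>13)); rep("small",bl&(v>=224)&(P[...,2]>8))
rep("coin",roi&(P[...,2]>40)&(u>256)&(u<280))
# scene red grip
P2=cloud(B);f=B["frame"].astype(int);m=(f[...,0]>130)&(f[...,1]<90)&(f[...,2]<90)&(abs(P2[...,0]-600)<150)&(P2[...,2]>105)&(P2[...,1]>0)
P=P2;rep("scene red",m)
m=(f[...,2]>f[...,0]+40)&(P2[...,2]>14)&(P2[...,2]<30)&(P2[...,1]<0)&(P2[...,1]>-250);u=np.mgrid[:420,:560][1]
v=np.mgrid[:420,:560][0]
rep("scene pad",m&(v<272)&(v>235)&(u>305)&(u<365))
```

```text
stamp grip 81 rect [565.4 115.9] [36.3 20. ] 52.4 z [125.4 152.3 156.4] mean [565.4 115.7 150.1]
stamp any>95 140 rect [567.7 115.6] [41.8 27.5] 54.7 z [ 95.4 149.  155.9] mean [564.4 113.6 139.6]
lid 1982 rect [563.5 128. ] [166.4 152.9] 82.6 z [76.3 79.9 84.5] mean [568.7 127.6  80.1]
bar 176 rect [475.5 119. ] [131.4  45.4] 89.9 z [70.  78.6 84. ] mean [473.4 126.6  78.2]
bigpad 796 rect [ 572.2 -188.4] [ 80.6 114.5] 16.7 z [14.2 19.4 24.8] mean [ 571.5 -187.9   19.4]
small 352 rect [ 433.8 -179.6] [52.4 75.7] 57.5 z [ 8.7 13.4 18.2] mean [ 434.  -179.2   13.3]
coin 57 rect [635.    5.6] [108.8  29.6] 0.1 z [40.9 50.5 55.1] mean [605.1   0.9  49.3]
scene red 127 rect [564.5 113.4] [41.5 19.9] 55.4 z [122.8 142.1 155. ] mean [559.8 109.1 141. ]
scene pad 785 rect [ 572.  -188.6] [ 87.  115.4] 18.4 z [16.3 19.8 22.6] mean [ 572.5 -188.2   19.8]
```

View pics/crop1.png

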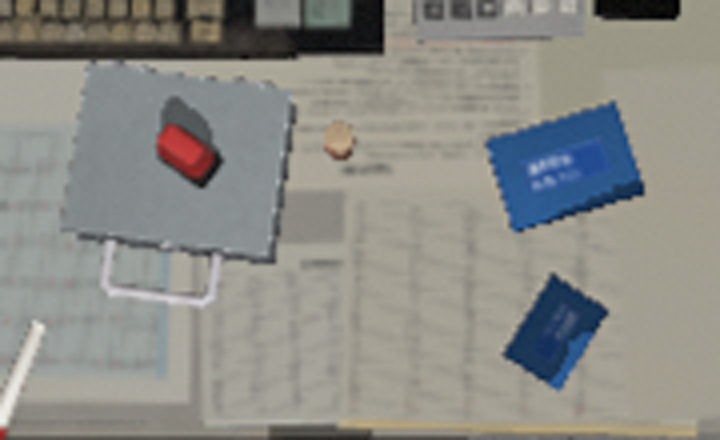

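The crop confirms the choice: the red stamp stands on the lid with its long axis at about 54° from +x, the larger pad is up and to the right, and the small pad is below it. Moving above the stamp now.

```bash
python3 -m jog '[[[0.22,0.44,0],[0,0,0.018],-1],[[0.45,0.88,0],[0,0,0.036],-1],[[0.45,0.88,0],[0,0,0.036],-1]]'
python3 -m jog '[[[0.22,0.44,0],[0,0,0.018],-1],[[0.45,0.88,0],[0,0,0.036],-1]]'
python3 -m jog '[[[0.22,0.44,0],[0,0,0.018],-1],[[0.45,0.88,0],[0,0,0.036],-1]]'
python3 -m jog '[[[0.22,0.44,0],[0,0,0.018],-1],[[0.45,0.88,0],[0,0,0.036],-1]]'
python3 -m jog '[[[0.22,0.44,0],[0,0,0.018],-1],[[0.45,0.88,0],[0,0,0.036],-1]]'
python3 -m jog '[[[0.22,0.44,0],[0,0,0.018],-1],[[0.45,0.88,0],[0,0,0.036],-1]]'
python3 -m jog '[[[0.22,0.44,0],[0,0,0.018],-1],[[0.45,0.88,0],[0,0,0.036],-1],[[0.45,0.88,0],[0,0,0.036],-1],[[0.45,0.88,0],[0,0,0.036],-1]]'
python3 - <<'E'
from h import *
import pickle
from scipy.spatial.transform import Rotation as R
s=read_state();print(s["clock"],s["position"].round(1),s["joints"].round(2),"tool y",R.from_quat(s["ee_rot"]).as_matrix()[:,1].round(3))
A,B=pickle.load(open("im.pkl","rb"))
# refine stamp axis, box yaw, bar by contours on pixels cast to planes
def cast(im,px,z):
    px=np.atleast_2d(px);d=np.c_[(px[:,0]-im["cx"])/im["fx"],(px[:,1]-im["cy"])/im["fy"],np.ones(len(px))]@im["R"]
    c=-im["R"].T@im["t"];return (c+d*((z-c[2])/d[:,2])[:,None])[:,:2]
P=cloud(A);u=np.mgrid[:420,:560][1];v=np.mgrid[:420,:560][0]
m=(P[...,2]>70)&(P[...,2]<160)&(u>190)&(u<258)&(v>170)&(v<226)
m=cv2.morphologyEx(m.astype(np.uint8),cv2.MORPH_OPEN,np.ones((5,5)))
c=max(cv2.findContours(m,0,1)[0],key=cv2.contourArea)[:,0]
r=cv2.minAreaRect(cast(A,c,81).astype(np.float32));print("lid",r)
f=A["frame"].astype(int);m=(u>200)&(u<238)&(v>=224)&(v<240)&(P[...,2]>60)
Q=P[m&~np.isnan(P[...,2])]
print("low bar pts",np.percentile(Q,[0,5,50,95,100],axis=0).round(1).tolist())
E
```

```text
clock: 0.4
position: [250.5, -498.6, 231.1]
ee_rot: [-0.205, 0.979, 0.001, 0.0]
contact_force: [0.4, -0.9, 0.7]
gripper_width: 85.6
grasp_force: 0.0
clock: 0.6
position: [294.1, -413.9, 230.7]
ee_rot: [-0.239, 0.971, 0.0, -0.0]
contact_force: [0.9, -0.1, -0.0]
gripper_width: 85.1
grasp_force: 0.0
clock: 0.8
position: [339.4, -325.2, 231.1]
ee_rot: [-0.276, 0.961, 0.0, -0.0]
contact_force: [1.1, -0.7, 1.2]
gripper_width: 85.4
grasp_force: 0.0
clock: 1.0
position: [384.5, -237.0, 231.3]
ee_rot: [-0.312, 0.95, -0.0, 0.0]
contact_force: [0.7, 0.3, -1.3]
gripper_width: 85.5
grasp_force: 0.0
clock: 1.2
position: [429.6, -148.9, 231.4]
ee_rot: [-0.348, 0.937, -0.0, 0.0]
contact_force: [0.3, -1.4, 0.7]
gripper_width: 85.4
grasp_force: 0.0
clock: 1.4
position: [474.6, -60.8, 231.4]
ee_rot: [-0.383, 0.924, -0.0, 0.0]
contact_force: [1.2, -0.1, 0.6]
gripper_width: 85.4
grasp_force: 0.0
clock: 1.8
position: [519.3, 26.2, 230.5]
ee_rot: [-0.418, 0.909, 0.0, -0.001]
contact_force: [-0.1, -0.2, -0.1]
gripper_width: 85.3
grasp_force: 0.0
1.8 [519.3  26.2 230.5] [ 0.36  0.21 -0.25 -0.   -1.12 -1.07] tool y [-0.759  0.651  0.001]
lid ((569.2177734375, 126.83493041992188), (166.19363403320312, 140.25816345214844), 82.77879333496094)
low bar pts [[452.7, 90.9, 71.7], [455.8, 93.9, 73.5], [465.1, 133.9, 78.2], [487.9, 182.8, 83.4], [490.6, 184.7, 85.6]]
```

```bash
python3 -m jog '[[[0.23,0.45,0],[0,0,0.019],-1],[[0.46,0.89,0],[0,0,0.038],-1],[[0.46,0.89,-0.2],[0,0,0.038],-1],[[0.46,0.89,-0.4],[0,0,0.038],-1],[[0.46,0.89,-0.4],[0,0,0.038],-1],[[0.46,0.89,-0.4],[0,0,0.038],-1]]' | head -3
python3 - <<'E'
from h import *
A=get_image("scene");save(A,"s2.png",(170,100,330,250),4)
E
```

```text
clock: 2.4
position: [565.1, 113.0, 191.6]
ee_rot: [-0.452, 0.892, -0.0, -0.0]
```

View pics/s2.png

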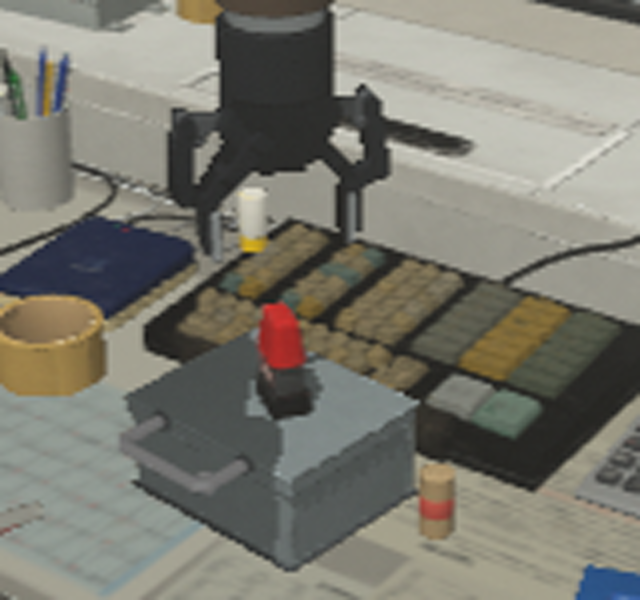

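The open fingers, at crop columns 210 and 350, straddle the stamp at column 280, aligned across its short side. Descend and grip.

```bash
python3 -m jog '[[[0,0.02,-0.25],[0,0,0],-1],[[0,0.02,-0.5],[0,0,0],-1],[[0,0.02,-0.72],[0,0,0],-1],[[0,0.02,-0.72],[0,0,0],-1],[[0,0.02,-0.72],[0,0,0],-1]]'
python3 -m jog '[[[0,0,0],[0,0,0],1],[[0,0,0],[0,0,0],1],[[0,0,0],[0,0,0],1],[[0,0,0],[0,0,0],1],[[0,0,0],[0,0,0],1],[[0,0,0],[0,0,0],1],[[0,0,0],[0,0,0],1],[[0,0,0],[0,0,0],1]]'
```

```text
clock: 2.95
position: [566.1, 116.1, 120.8]
ee_rot: [-0.453, 0.892, -0.0, 0.001]
contact_force: [0.2, 0.2, 0.2]
gripper_width: 85.4
grasp_force: 0.0
clock: 3.75
position: [565.5, 116.4, 119.9]
ee_rot: [-0.453, 0.891, -0.0, 0.0]
contact_force: [-1.4, 0.3, 5.3]
gripper_width: 25.4
grasp_force: 59.7
```

```bash
python3 -m jog '[[[0,0,0.1],[0,0,0],1],[[0,0,0.3],[0,0,0],1],[[0,0,0.5],[0,0,0],1],[[0,-0.3,0.5],[0,0,0],1],[[0,-0.65,0.5],[0,0,0],1],[[0,-1,0.5],[0,0,0],1]]'
python3 -m jog '[[[0.02,-0.35,0],[0,0,0],1],[[0.04,-0.7,0],[0,0,0],1],[[0.06,-1,0],[0,0,0],1]]' |head -2
python3 -m jog '[[[0,-0.35,0],[0,0,0],1],[[0,-0.7,0],[0,0,0],1],[[0,-0.9,0],[0,0,0],1],[[0,-1,0],[0,0,0],1],[[0,-1.0,0],[0,0,0],1],[[0,-1.0,0],[0,0,0],1]]'
python3 - <<'E'
from h import *
import pickle
A=get_image("top");B=get_image("scene");pickle.dump((A,B),open("im2.pkl","wb"));save(B,"s3.png",(270,150,430,300),4)
s=read_state()
P=cloud(B);p=s["position"];d=np.linalg.norm(P[...,:2]-p[:2],axis=-1)
f=B["frame"].astype(int)
m=(d<40)&(P[...,2]>30)&(P[...,2]<170);Q=P[m];print("held pts z",np.percentile(Q[:,2],[0,1,5,50]).round(1))
E
```

```text
clock: 4.35
position: [564.8, 15.6, 169.2]
ee_rot: [-0.453, 0.891, 0.0, -0.0]
contact_force: [-0.0, 0.1, -0.9]
gripper_width: 24.8
grasp_force: 59.1
clock: 4.65
position: [570.7, -85.3, 169.0]
clock: 5.25
position: [571.1, -183.1, 169.1]
ee_rot: [-0.453, 0.892, 0.0, -0.0]
contact_force: [0.5, -0.2, -0.5]
gripper_width: 24.9
grasp_force: 59.1
held pts z [128.3 129.4 132.2 145.6]
```

View pics/s3.png

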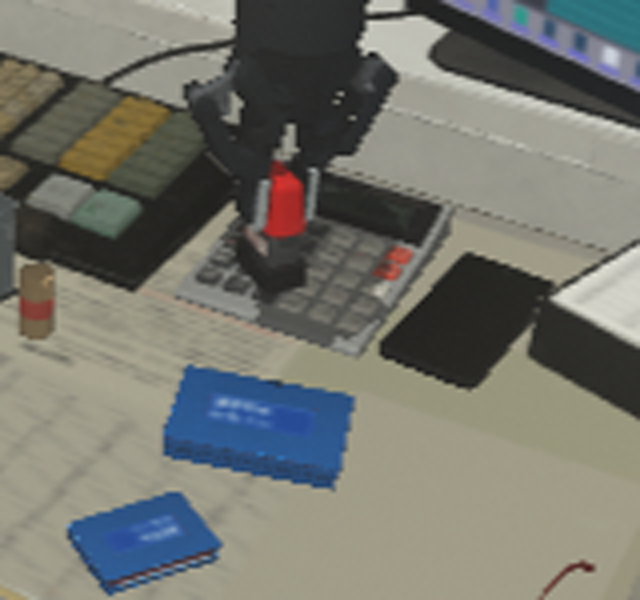

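The stamp at crop (285,205) hangs upright in the fingers, its underside at z≈130, above the blue pad at (260,425). Lower it.

```bash
python3 -m jog '[[[0.01,-0.05,-0.25],[0,0,0],1],[[0.01,-0.05,-0.55],[0,0,0],1],[[0.01,-0.05,-0.8],[0,0,0],1],[[0.01,-0.05,-1],[0,0,0],1],[[0.01,-0.05,-1],[0,0,0],1],[[0.01,-0.05,-1],[0,0,0],1]]'
python3 -m jog '[[[0,0,-0.03],[0,0,0],1],[[0,0,-0.06],[0,0,0],1],[[0,0,-0.08],[0,0,0],1],[[0,0,-0.08],[0,0,0],1]]'
```

```text
clock: 5.95
position: [572.7, -188.0, 69.7]
ee_rot: [-0.454, 0.891, -0.0, -0.0]
contact_force: [1.2, -1.4, 0.0]
gripper_width: 25.0
grasp_force: 59.2
clock: 6.35
position: [572.1, -188.7, 61.4]
ee_rot: [-0.453, 0.892, 0.0, 0.0]
contact_force: [0.4, -0.6, -1.2]
gripper_width: 25.2
grasp_force: 59.2
```

```bash
python3 -m jog '[[[0,0,-0.01],[0,0,0],1],[[0,0,-0.02],[0,0,0],1],[[0,0,-0.02],[0,0,0],1]]'
python3 -m jog '[[[0,0,-0.01],[0,0,0],1],[[0,0,-0.01],[0,0,0],1]]'
python3 - <<'E'
from h import *
B=get_image("scene");save(B,"s4.png",(290,190,410,280),5)
E
```

```text
clock: 6.65
position: [572.4, -188.8, 59.8]
ee_rot: [-0.453, 0.891, -0.0, 0.0]
contact_force: [0.1, 0.8, 2.0]
gripper_width: 25.1
grasp_force: 59.5
clock: 6.85
position: [572.5, -188.8, 59.7]
ee_rot: [-0.453, 0.891, -0.0, 0.0]
contact_force: [-2.0, 1.7, 6.2]
gripper_width: 24.9
grasp_force: 60.0
```

View pics/s4.png

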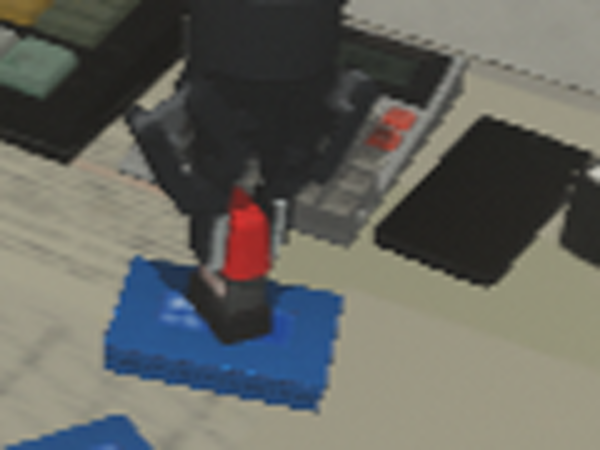

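The stamp's foot rests mid-pad at crop (235,310), upright, with 6 N of contact. Release, rise and check.

```bash
python3 -m jog '[[[0,0,0],[0,0,0],0.4],[[0,0,0],[0,0,0],0],[[0,0,0],[0,0,0],-0.5],[[0,0,0],[0,0,0],-0.5],[[0,0,0],[0,0,0],-0.5],[[0,0,0],[0,0,0],-0.5]]'
python3 -m jog '[[[0,0,0.1],[0,0,0],-0.5],[[0,0,0.4],[0,0,0],-0.5],[[0,0,0.8],[0,0,0],-0.5],[[0,0,1],[0,0,0],-0.5]]'
python3 -m jog '[[[-0.15,0.45,0.1],[0,0,0.04],-0.5],[[-0.3,0.9,0.2],[0,0,0.08],-0.5],[[-0.3,0.9,0.2],[0,0,0.08],-0.5]]'
python3 - <<'E'
from h import *
import pickle
A=get_image("top");B=get_image("scene");pickle.dump((A,B),open("im3.pkl","wb"))
f=np.hstack([cv2.resize(A["frame"][160:270,180:360],None,fx=2.2,fy=2.2,interpolation=2),cv2.resize(B["frame"][150:290,180:400],(396,242),interpolation=2)])[:,:,::-1]
cv2.imwrite("pics/c5.png",f)
def cast(im,px,z):
    px=np.atleast_2d(px).astype(float);d=np.c_[(px[:,0]-im["cx"])/im["fx"],(px[:,1]-im["cy"])/im["fy"],np.ones(len(px))]@im["R"]
    c=-im["R"].T@im["t"];return (c+d*((z-c[2])/d[:,2])[:,None])[:,:2]
# bar: bright pixels in top view, crop region below the lid front
g=A["frame"].min(2).astype(int);m=np.zeros(g.shape,bool);m[222:238,203:237]=g[222:238,203:237]>205
v,u=np.nonzero(m);W=cast(A,np.c_[u,v],78);print(len(u),W.min(0),W.max(0))
r=cv2.minAreaRect(W.astype(np.float32));print("handle rect",r,cv2.boxPoints(r).round(1).tolist())
# lid from depth (top cloud)
P=cloud(A);uu=np.mgrid[:420,:560][1];vv=np.mgrid[:420,:560][0]
m=(abs(P[...,2]-81)<7)&(uu>190)&(uu<258)&(vv>170)&(vv<226);m=cv2.morphologyEx(m.astype(np.uint8),cv2.MORPH_OPEN,np.ones((5,5)))
c=max(cv2.findContours(m,0,1)[0],key=cv2.contourArea)[:,0];r=cv2.minAreaRect(cast(A,c,81).astype(np.float32));print("lid",r)
print(read_state()["position"])
E
```

```text
clock: 7.5
position: [572.1, -188.7, 58.1]
ee_rot: [-0.453, 0.892, 0.0, -0.0]
contact_force: [0.5, -0.5, 0.2]
gripper_width: 64.1
grasp_force: 0.0
clock: 7.9
position: [573.9, -189.1, 162.8]
ee_rot: [-0.453, 0.891, -0.002, 0.002]
contact_force: [1.5, 0.4, 0.2]
gripper_width: 63.9
grasp_force: 0.0
clock: 8.2
position: [541.8, -95.2, 181.1]
ee_rot: [-0.529, 0.849, -0.001, 0.002]
contact_force: [0.4, -0.1, 0.8]
gripper_width: 64.1
grasp_force: 0.0Traceback (most recent call last):
  File "<stdin>", line 11, in <module>
    return umr_minimum(a, axis, None, out, keepdims, initial, where)
ValueError: zero-size array to reduction operation minimum which has no identity
```

View pics/c5.png

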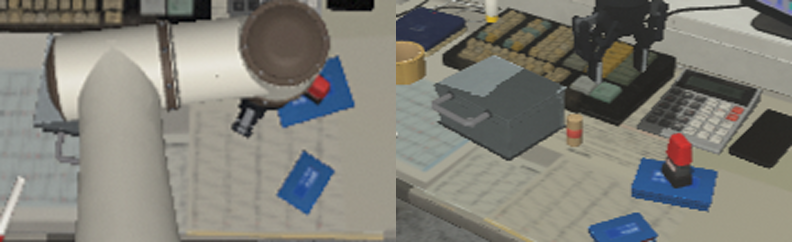

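The right half shows the stamp upright and alone on the larger pad at (678,160); the coin roll is untouched. The arm blocks the top view of the box, so I use the first top image and the current scene depth for the bar.

Run:
```python
from h import *
import pickle
A=pickle.load(open("im.pkl","rb"))[0];B=pickle.load(open("im3.pkl","rb"))[1]
def cast(im,px,z):
    px=np.atleast_2d(px).astype(float);d=np.c_[(px[:,0]-im["cx"])/im["fx"],(px[:,1]-im["cy"])/im["fy"],np.ones(len(px))]@im["R"]
    c=-im["R"].T@im["t"];return (c+d*((z-c[2])/d[:,2])[:,None])[:,:2]
f=A["frame"].astype(int);m=np.zeros(f.shape[:2],bool);s=np.s_[223:238,203:237]
m[s]=(f[s].min(2)>190)|((f[s][...,2]-f[s][...,0]>8)&(f[s].min(2)>175))
v,u=np.nonzero(m);W=cast(A,np.c_[u,v],78);print(len(u))
if len(u): r=cv2.minAreaRect(W.astype(np.float32));print("handle",cv2.boxPoints(r).round(1).tolist(),r)
# lid corners from crop (crop px/4 + offset): BL, BR(front right), TR, TL
c=np.array([[62,230],[272,262],[295,100],[90,62]])/4+[180,160]-.5
print("lid corners",cast(A,c,81).round(1).tolist(),cast(A,c,81).mean(0))
h=np.array([[105,290],[210,302]])/4+[180,160]-.5;print("bar ends",cast(A,h,76).round(1).tolist())
# scene depth: lid rect & bar
P=cloud(B);Q=P[(abs(P[...,2]-81)<4)&(abs(P[...,0]-565)<110)&(abs(P[...,1]-127)<110)]
r=cv2.minAreaRect(Q[:,:2].astype(np.float32));print("scene z81 incl handle",r)
a=np.deg2rad(-8.4);ex=np.array([np.cos(a),np.sin(a)]);ey=np.array([-ex[1],ex[0]])
L=np.c_[(Q[:,:2]-[568,127])@ex,(Q[:,:2]-[568,127])@ey]
k=L[:,0]>-66;print("lid local",np.percentile(L[k],[.5,99.5],axis=0).round(1).tolist())
Q2=P[(P[...,2]>66)&(P[...,2]<90)];L=np.c_[(Q2[:,:2]-[568,127])@ex,(Q2[:,:2]-[568,127])@ey]
k=(L[:,0]<-98)&(L[:,0]>-125)&(abs(L[:,1])<60);print("bar local",len(L[k]),np.percentile(L[k],[2,50,98],axis=0).round(1).tolist(),np.percentile(Q2[k,2],[2,50,98]),"slope",np.polyfit(L[k][:,1],L[k][:,0],1))
```

```text
44
handle [[452.6000061035156, 97.4000015258789], [477.79998779296875, 96.4000015258789], [481.0, 181.0], [455.70001220703125, 181.89999389648438]] ((466.7774353027344, 139.18362426757812), (84.63459014892578, 25.297985076904297), 87.85490417480469)
lid corners [[512.1, 215.6], [487.0, 51.4], [615.9, 34.3], [646.3, 197.2]] [565.32968621 124.61161087]
bar ends [[465.5, 181.7], [456.1, 99.7]]
scene z81 incl handle ((546.5345458984375, 127.32172393798828), (170.6253204345703, 184.48841857910156), 81.50733184814453)
lid local [[-65.1, -85.0], [69.4, 80.6]]
bar local 102 [[-112.7, -49.2], [-107.7, -10.0], [-99.8, 36.2]] [72.57954898 78.61999762 81.70370726] slope [-3.00637290e-02 -1.07402464e+02]
```

```bash
python3 -m jog '[[[-0.15,0.4,0],[0,0,0.05],0.3],[[-0.3,0.8,0],[0,0,0.1],0.3]]' |head -2
python3 -m jog '[[[-0.15,0.4,0],[0,0,0.03],0.3],[[-0.3,0.8,0],[0,0,0.053],0.3]]'|head -2
python3 -m jog '[[[-0.1,0.4,0],[0,0,0],0.3],[[-0.2,0.75,0],[0,0,0],0.3],[[-0.2,0.75,-0.3],[0,0,0],0.3],[[-0.2,0.75,-0.4],[0,0,0],0.3],[[-0.2,0.75,-0.4],[0,0,0],0.3],[[-0.2,0.75,-0.4],[0,0,0],0.3]]'
python3 - <<'E'
from h import *
import pickle
from scipy.spatial.transform import Rotation as R
A=get_image("top");B=get_image("scene");pickle.dump((A,B),open("im4.pkl","wb"));save(B,"s6.png",(170,110,320,240),5)
s=read_state();M=R.from_quat(s["ee_rot"]).as_matrix();print(s["position"].round(1),np.degrees(np.arctan2(M[1,1],M[0,1])),s["gripper_width"],s["joints"].round(2))
E
```

```text
clock: 8.5
position: [512.3, -19.3, 177.9]
clock: 8.7
position: [482.1, 61.6, 178.2]
clock: 9.3
position: [463.0, 135.5, 138.6]
ee_rot: [-0.654, 0.756, -0.0, -0.0]
contact_force: [0.3, -0.3, 0.6]
gripper_width: 29.8
grasp_force: 0.0
[463.2 135.8 139.2] 171.74064650278066 29.905402072184916 [ 0.62  0.24 -0.47  0.   -0.87 -0.77]
```

View pics/s6.png

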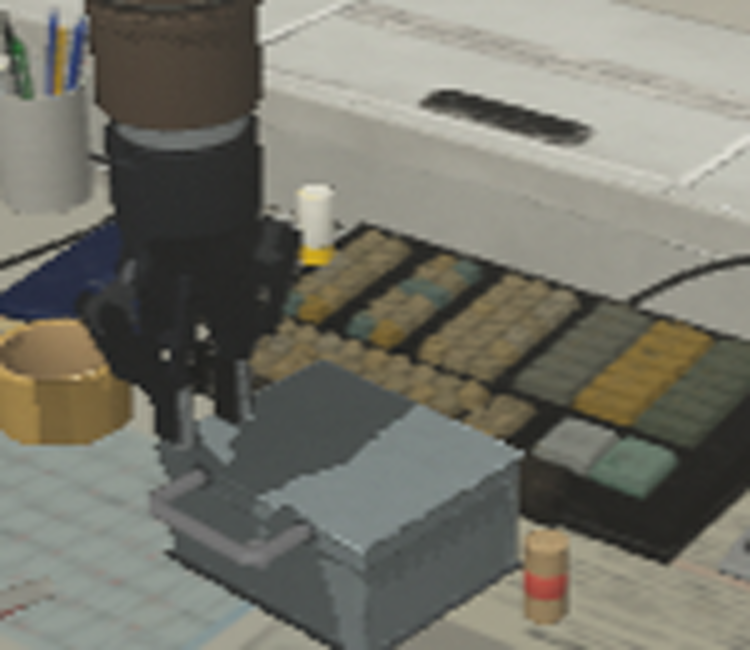

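Fingers are at crop (175,440) and (232,420), above the bar, which runs from (158,495) to (250,558). Check that the descent line meets the middle of the bar.

Run:
```python
from h import *
import pickle
B=pickle.load(open("im4.pkl","rb"))[1]
for X in([463.2,136,76],[461,139,76],[455,139,76],[463.2,136,139]):
    c=B["R"]@X+B["t"];print(X,((c[:2]/c[2]*[B["fx"],B["fy"]]+[B["cx"],B["cy"]]-[170,110])*5).round())
P=cloud(B)
for p in([180,510],[190,517],[204,527],[215,535],[230,545]):
    u,v=int(p[0]/5+170),int(p[1]/5+110);print(P[v,u].round(1),P[v+1,u].round(1))
```

```text
[463.2, 136, 76] [204. 530.]
[461, 139, 76] [197. 530.]
[455, 139, 76] [190. 535.]
[463.2, 136, 139] [197. 431.]
[465.9 155.2  80.5] [463.4 153.2  79.3]
[464.9 147.2  80.7] [462.  144.8  79.9]
[460. 136.  81.] [458.9 135.2  78.6]
[458.9 124.7  79.4] [457.2 123.4  77.5]
[454.1 110.2  81. ] [453.2 109.6  78.5]
```

```bash
python3 -m jog '[[[-0.02,0.02,-0.2],[0,0,0],0.3],[[-0.02,0.02,-0.4],[0,0,0],0.3],[[-0.02,0.02,-0.5],[0,0,0],0.3],[[-0.02,0.02,-0.6],[0,0,0],0.3],[[-0.02,0.02,-0.6],[0,0,0],0.3]]'
python3 -m jog '[[[0,0,-0.1],[0,0,0],0.3],[[0,0,-0.2],[0,0,0],0.3],[[0,0,-0.2],[0,0,0],0.3],[[0,0,-0.2],[0,0,0],0.3]]'
python3 -m jog '[[[0,0,0],[0,0,0],0.6],[[0,0,0],[0,0,0],1],[[0,0,0],[0,0,0],1],[[0,0,0],[0,0,0],1],[[0,0,0],[0,0,0],1],[[0,0,0],[0,0,0],1]]'
```

```text
clock: 9.9
position: [459.9, 137.9, 77.6]
ee_rot: [-0.655, 0.756, 0.0, -0.001]
contact_force: [-0.4, 0.5, -0.1]
gripper_width: 30.3
grasp_force: 0.0
clock: 10.3
position: [460.2, 138.3, 58.1]
ee_rot: [-0.655, 0.756, -0.0, -0.0]
contact_force: [-0.3, 1.4, 0.8]
gripper_width: 30.0
grasp_force: 0.0
clock: 10.9
position: [459.9, 138.5, 58.3]
ee_rot: [-0.655, 0.756, 0.0, -0.0]
contact_force: [-4.8, 4.2, 0.9]
gripper_width: 8.3
grasp_force: 58.5
```

```bash
python3 -m jog '[[[0.002,0,0.07],[0,0,0],1],[[0.007,-0.001,0.153],[0,0,0],1],[[0.026,-0.004,0.304],[0,0,0],1],[[0.026,-0.004,0.304],[0,0,0],1]]'
python3 -m jog '[[[0.033,-0.004,0.149],[0,0,0],1],[[0.078,-0.011,0.295],[0,0,0],1],[[0.136,-0.019,0.436],[0,0,0],1],[[0.206,-0.029,0.571],[0,0,0],1],[[0.206,-0.029,0.571],[0,0,0],1]]'
```

```text
clock: 11.3
position: [462.4, 138.1, 89.8]
ee_rot: [-0.655, 0.756, 0.0, 0.0]
contact_force: [-3.8, 3.6, -1.8]
gripper_width: 7.5
grasp_force: 58.7
clock: 11.8
position: [482.0, 135.4, 147.1]
ee_rot: [-0.655, 0.756, 0.001, -0.001]
contact_force: [-9.4, 6.3, 2.8]
gripper_width: 7.8
grasp_force: 58.8
```

```bash
python3 -m jog '[[[0.081,-0.011,0.129],[0,0,0],1],[[0.173,-0.024,0.25],[0,0,0],1],[[0.276,-0.039,0.362],[0,0,0],1],[[0.276,-0.039,0.362],[0,0,0],1]]'
python3 -m jog '[[[0.111,-0.015,0.104],[0,0,0],1],[[0.231,-0.032,0.197],[0,0,0],1],[[0.359,-0.05,0.279],[0,0,0],1],[[0.359,-0.05,0.279],[0,0,0],1],[[0.359,-0.05,0.279],[0,0,0],1]]'
python3 - <<'E'
from h import *
import pickle
A=get_image("top");B=get_image("scene");pickle.dump((A,B),open("im5.pkl","wb"))
f=np.hstack([cv2.resize(A["frame"][150:270,140:360],(390,213),interpolation=2),cv2.resize(B["frame"][90:290,170:380],(390,371),interpolation=2)[:371]][0:0] or [np.vstack([cv2.resize(A["frame"][150:270,140:360],(440,240),interpolation=2),cv2.resize(B["frame"][90:290,160:380],(440,360+0),interpolation=2)])])[:,:,::-1]
cv2.imwrite("pics/c7.png",f)
# lid angle from depth: plane fit to lid outer face in box frame
a=np.deg2rad(-8);ex=np.array([np.cos(a),np.sin(a)]);ey=np.array([-ex[1],ex[0]])
for n,I in(("top",A),("scene",B)):
    P=cloud(I);X=(P[...,:2]-[569,123])@ex;Y=(P[...,:2]-[569,123])@ey;Z=P[...,2]
    th=np.degrees(np.arctan2(Z-76,66-X));d=np.hypot(Z-76,66-X)
    k=(abs(Y)<75)&(d>40)&(d<130)&(th>35)&(th<85)
    if k.sum()>20:
        # line fit in X-Z
        c=np.c_[X[k],Z[k]];c=c-np.median(c,0);w=np.linalg.svd(c,full_matrices=False)[2][0];print(n,k.sum(),"angles med",np.median(th[k]).round(1),"line",np.degrees(np.arctan2(w[1],-w[0])).round(1))
s=read_state();p=s["position"];x=(p[:2]-[569,123])@ex;print("bar angle from tcp",np.degrees(np.arctan2(p[2]+18-76,66-x)),np.hypot(p[2]+18-76,66-x))
E
```

```text
clock: 12.2
position: [509.0, 131.8, 184.8]
ee_rot: [-0.655, 0.756, 0.002, -0.001]
contact_force: [-16.2, 8.2, 14.9]
gripper_width: 7.5
grasp_force: 59.2
clock: 12.7
position: [547.3, 126.7, 214.9]
ee_rot: [-0.656, 0.755, -0.001, 0.002]
contact_force: [-10.7, 4.5, 17.8]
gripper_width: 7.6
grasp_force: 61.3
top 233 angles med 63.5 line 59.8
scene 345 angles med 62.1 line -120.4
bar angle from tcp 60.661171928473586 179.9121018900402
```

View pics/c7.png

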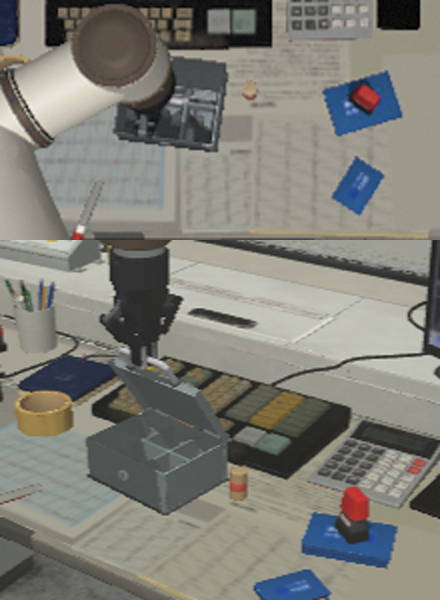

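The lid is held open by the bar, with the angle fits giving 59.8° and 60.4°. The stamp stands on the pad at (352,515) and nothing else has moved. There is about 20 N of radial push, so I ease outward slightly.

```bash
python3 -m jog '[[[-0.01,0.001,0.017],[0,0,0],1],[[-0.01,0.001,0.017],[0,0,0],1],[[-0.01,0.001,0.017],[0,0,0],1]]'
python3 -m jog '[[[0,0,0],[0,0,0],1],[[0,0,0],[0,0,0],1],[[0,0,0],[0,0,0],1],[[0,0,0],[0,0,0],1],[[0,0,0],[0,0,0],1]]'
```

```text
clock: 13.1
position: [546.3, 126.8, 214.4]
ee_rot: [-0.655, 0.755, -0.0, 0.002]
contact_force: [-5.9, 3.7, 9.8]
gripper_width: 7.5
grasp_force: 60.5
clock: 13.6
position: [546.3, 126.8, 214.4]
ee_rot: [-0.655, 0.755, -0.001, 0.002]
contact_force: [-6.4, 4.3, 9.2]
gripper_width: 7.5
grasp_force: 60.5
```

Steady at low force with a firm grip. Final angle check, then hand in.

Run:
```python
from h import *
A=get_image("top")
a=np.deg2rad(-8);ex=np.array([np.cos(a),np.sin(a)]);ey=np.array([-ex[1],ex[0]])
B=get_image("scene");P=cloud(B);X=(P[...,:2]-[569,123])@ex;Y=(P[...,:2]-[569,123])@ey;Z=P[...,2]
th=np.degrees(np.arctan2(Z-76,66-X));d=np.hypot(Z-76,66-X);k=(abs(Y)<75)&(d>40)&(d<130)&(th>35)&(th<85)
c=np.c_[X[k],Z[k]];c-=np.median(c,0);w=np.linalg.svd(c,full_matrices=False)[2][0];ang=np.degrees(np.arctan2(w[1],-w[0]))%180
print(ang,read_state()["grasp_force"])
if 57<ang<63: print(job_done())
```

```text
58.96849162290427 60.47995090484619
the job is handed in; nothing more can be done
None
```

The date stamp stands upright and released on the larger closed ink pad, the cash box lid is held at about 59–60° open by its bar, and the job is handed in; I never went near the coin roll, tape or spectacles.

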